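# Turn a board over in its test jig, clamp it under the double lid, and hold the cover up

## Task

In the test jig, turn the board carrier right over by its bar, like a page, so that the board lies solder side up on the probe bed. Then gently swing the two nested lids down together by the cover's bar until the inner hold-down frame is fully home over the board and the cover is shut; raise the cover alone to about 55 degrees and finish there, still holding its bar, so that the board can be probed while the frame stays down. Do not let carrier or cover drop, do not touch the inner frame yourself, and leave the things lying about where they are.

Things in the scene. Friction and masses are not known exactly. Their poses are not given: they have to be found in the camera images.
- jig: test jig fixed to the bench: aluminium base plate 155 x 225 mm, 12 thick, grey open-topped probe-bed housing 112 x 100 mm, its top 57 mm up. Origin on the bench under the middle of the housing; x points from the front to the back (lid hinge), y left, z up. Two hinge blocks at the back, 82 mm high, carry both lids; a rest 57 mm high for the open carrier stands on the right at y = -148 mm
- carrier (a joint): turn-over carrier, rad: 0 lying open to the right of the bed, component side up; pi turned right over, flat on the bed, solder side up. Aluminium window frame 92 x 90 mm, 6 thick, the board fixed in it; pin parallel to jig x at jig y -56, z 60 mm. Starts at 0; swings freely, falls when let go; 0.13 to 0.20 kg
- carrier_bar (a point): middle of the carrier's grab bar: dark round steel bow, bar 12 mm thick, straight part 70 mm long, parallel to the pin and 138 mm from it, at jig x -12 mm; free gap of 32 mm between bar and carrier edge. At angle a it is at jig y = -56 - 138 cos a, z = 60 + 138 sin a (mm)
- frame (a joint): inner lid (hold-down frame), rad: 0 home over the board, about 1.6 standing open. Black window frame 96 x 88 mm, 8 thick, two finger tabs on its front edge, 24 to 36 mm either side of the middle, reaching 8 mm past the cover's front. Same pin as the cover. Stiff hinge: stays where it is left. It nests inside the cover, whose pads push it down (under 2 N at the bar); nothing fastens it to the cover
- frame_front (a point): middle of the frame's front edge, 108 mm from the hinge pin
- cover (a joint): outer lid (cover), rad: 0 shut; starts leaning on its rear stop at 1.75, just behind the frame. Aluminium, clear pane, 112 x 100 mm, 15 deep, 0.18 to 0.28 kg. Falls back on the stop above about 1.5 rad, falls shut below about 1.3 rad. Both lids turn on a pin parallel to jig y at jig x 66, z 74 mm and close towards the front
- cover_bar (a point): middle of the cover's grab bar: dark round steel bow before its free edge, bar 12 mm thick, straight part 88 mm long, parallel to the pin; free gap 34 mm to the cover. At angle a it is at jig x = 66 - 156 cos a + 10 sin a, y = 0, z = 74 + 156 sin a + 10 cos a (mm). A gripper pointing straight down can keep either bar pinched through its swing, the round bar turning between the pads
- tape_roll: bystander: roll of masking tape lying flat, 90 mm across, 24 high; origin at the middle of its underside
- flux_bottle: bystander: small white bottle, 36 mm across, 90 high; origin at the middle of its underside
- screwdriver: bystander: screwdriver lying flat, 150 mm long, black handle; origin at the middle of its underside
- solder_spool: bystander: steel spool, 60 mm across, 45 high; origin at the middle of its underside
- tweezers: bystander: steel tweezers lying flat, 120 mm long, 8 high; origin at the middle of its underside
- module: bystander: loose little circuit module, 62 x 30 mm, 12 high; origin at the middle of its underside
- parts_pot: bystander: small black bowl, 52 mm across, 30 high; origin at the middle of its underside

How it is judged (in metres and radians):
On the way, in this order (a step that is already met when the one before it is completed fails the run):
1. the carrier is turned right over and lies on the probe bed (value of joint carrier above 3.04 rad and value of joint each of cover, frame above 0.6 rad), for 0.3 s.
2. both lids are down together: frame home, cover shut (value of joint carrier above 3.04 rad and value of joint frame below 0.05 rad and value of joint cover below 0.06 rad), for 0.2 s.
At the end, for the whole second after the job is handed in: carrier turned over (angle above 3.04 rad), hold-down frame home (below 0.05 rad), cover held by the fingers at 0.7 to 1.15 rad (40 to 66 degrees), all at rest (value of joint carrier above 3.04 rad and value of joint frame below 0.05 rad and value of joint cover between 0.7 and 1.15 rad and contact force between the fingers and cover above 1 N and contact force between the arm and frame below 0.5 N and velocity of joint cover between -0.1 and 0.1 rad/s and velocity of joint frame between -0.1 and 0.1 rad/s); the arm keeps its last pose, push and grip.
It fails at once if a lid comes down before the carrier is turned right over (value of joint carrier below 3 rad and value of joint any of cover, frame below 0.6 rad).
It fails at once if the cover is dropped or slammed (faster than 5 rad/s) (velocity of joint cover below -5 rad/s or velocity of joint cover above 5 rad/s).
It fails at once if the carrier is dropped or slammed (faster than 5 rad/s) (velocity of joint carrier below -5 rad/s or velocity of joint carrier above 5 rad/s).
It fails at once if the robot pushes on the inner frame itself (over 2 N) (contact force between any of the fingers, the arm and frame above 2 N).
It fails at once if a bystander is moved by more than 30 mm (distance of any of tape_roll, flux_bottle, screwdriver, solder_spool, tweezers, module, parts_pot from where it was at the start of the episode above 0.03 m).
It also fails if it takes over 58 s, if anything falls off the work surface, if the arm or the gripper's body presses on something with over 40 N, if the wrist force passes 120 N, or if a joint passes its speed limit or range.

## Robot

A 6-joint arm with a two-finger parallel gripper is mounted at the origin on the work surface. World frame = base frame: x ahead of the robot, y to its left, z up, the work surface at z = 0. Lengths are in mm, angles in rad, forces in N, time in s.
With the tool pointing down it reaches from about 350 to 725 mm from the base axis. Payload 4.3 kg.
Tool frame: the origin (TCP) lies midway between the tips of the shut fingers; the grasp point (between the pads) lies 19 mm behind it; z points along the fingers, y is the line along which they close (so a half turn about z gives the same grasp; the last joint's range is limited). The gripper opens to 85 mm and grips with 20 to 120 N. Pads are 22 mm wide; open, the fingers measure 114 mm over their backs; the gripper's body (76 mm by 85 mm) begins 54 mm behind the grasp point. The pads swing forward as they close: fully open they stand 13 mm farther back than shut.
Start: joints at [1.14, 0.377, 0.081, 1.274, 0, 1.46], TCP at [181.32, 545.701, 231.329] pointing down, gripper open.
Joint ranges: [-2.72, 2.72], [-0.84, 1.66], [-1.02, 1.22], [-1.77, 2.12], [-1.37, 1.28], [-3.14, 3.14]. Speed limits (rad/s): [2.57, 2.57, 3.14, 3.14, 3.14, 3.14].

## Interface

Orientations are given as a unit quaternion [x, y, z, w].
In Python, from bench import ctrl, imaging gives the robot as it stands. The module is installed in compiled form; this text tells all that it offers.
- The arm moves only by the tool arm_command, never from a script. Its argument "plan" is a list of rows, each a list of 5 numbers: the opening, from -1 (shut) to 1 (fully open), then the shift along the world's x, y, z in m, then the turn about the world's z in degrees. In form: [[grip, x, y, z, twist], ...]. A call has exactly 8 rows; each row shifts and turns the commanded pose from where the row before left it; what a row does not reach is not made up. A row lasts 1/8 s, in which the tool goes at most 62.5 mm and 10.7 degrees, less where a joint would pass 70% of its speed; a pose out of reach is approached as far as the arm can. A call is refused whole if a number of a shift passes 0.0625 or a number of a turn 10.7, either way. A call with a gripper value outside its range is refused whole. The fingers move at their own pace and stop on an object; "squeeze" is the grip in N (left out, the last holds). Time passes only in rows, so rows that do not move let the fingers close, or fill a call up. It gives the time, the measured TCP pose, the force, the opening and the grip force at its end, in the units of the state.
- ctrl.state(): the state, without advancing time (a new reading comes with each control period).
- imaging.get_image(name): name is "scene" or "side" or "wrist"; returns a dict with "frame" (384x512x3 uint8, red, green, blue), "K" (3x3 intrinsics, pixels), "rvec" (rotation vector, rad) and "tvec" (3), from world to camera coordinates, as OpenCV has them. Camera axes: x right, y down, z forward; pixel columns grow to the right and rows downward; lengths in mm; the calibration is good to about 2 mm. A picture is of the moment at which its call begins. There is no depth.
- ctrl.hand_in(): hands the job in; it is judged then, once.
The state is a dict: "t": time; "qpos": joint angles; "qvel": joint speeds; "joint_torque": joint torques, N m; "ee_pos": TCP position; "tcp_rot": TCP orientation; "force": force on the tool from outside, world axes, zero at the start; "torque": the same for the moment, N m; "width": finger opening in mm; "grip_force": force on a finger pad.
Only numpy, scipy, OpenCV 4.12 (cv2) and the standard library are available. Lean on these libraries where they do the work, as an engineer would, in place of code of your own. Each camera call takes 0.05 s, during which the arm holds its last target. There are 200 camera calls.

## Working session

There is one attempt and no reset: what is moved stays moved. The work goes in short steps, Python scripts to look and compute and a tool call to move; the robot and the scene stay as the last step left them, time stands still between calls to the robot, and variables do not carry over. Pictures are saved under pics/ and viewed, at most 11 in all, crops included, and the job is handed in when it is done.

Besides the shell and the picture viewer there is one more tool, called after "Emit:" by a JSON object that holds its "op" and its "data", one argument or row to a line. arm_command: Moves the arm, as the interface text tells. Its arguments: {"type":"object","properties":{"plan":{"type":"array"},"squeeze":{"type":"number"}},"required":["plan"]}

```bash
mkdir -p pics; cat > h.py <<'E'
import numpy as np, cv2, json
from bench import ctrl, imaging
def snap(n,f):
    d=imaging.get_image(n); cv2.imwrite(f'pics/{f}.png',d['frame'][:,:,::-1])
    np.savez(f'pics/{f}.npz',**{k:np.array(d[k],float) for k in('K','rvec','tvec')}); return d
def P(f):
    c=np.load(f'pics/{f}.npz'); return c['K'],c['rvec'],c['tvec']
def proj(f,X):
    K,r,t=P(f); return cv2.projectPoints(np.array(X,float).reshape(-1,1,3),r,t,K,None)[0].reshape(-1,2)
def ray(f,uv):
    K,r,t=P(f); R=cv2.Rodrigues(r)[0]; c=-R.T@t.ravel(); return c,R.T@np.linalg.inv(K)@np.array([uv[0],uv[1],1.])
def atz(f,uv,z):
    c,d=ray(f,uv); return c+d*(z-c[2])/d[2]
def tri(obs):
    A=np.zeros((3,3));b=np.zeros(3)
    for f,uv in obs:
        c,d=ray(f,uv); d/=np.linalg.norm(d); M=np.eye(3)-np.outer(d,d); A+=M;b+=M@c
    return np.linalg.solve(A,b)
E
python3 - <<'E'
from h import *
a=snap('scene','s0')['frame'];b=snap('side','d0')['frame']
for f in('s0','d0'):
    i=cv2.imread(f'pics/{f}.png'); cv2.imwrite(f'pics/{f}b.png',cv2.resize(i,(800,600),interpolation=cv2.INTER_CUBIC))
s=ctrl.state();print(s['tcp_rot'],s['ee_pos'],s['t'],s['force'],s['width'])
E
```

```text
[ 1.59698291e-01  9.87165447e-01 -8.81182156e-04 -2.43407501e-04] [181.05108376 545.12705703 230.47266587] 0.1 [-0.10618181 -0.54140694 -0.84133762] 85.37263091041595
```

View pics/s0b.png

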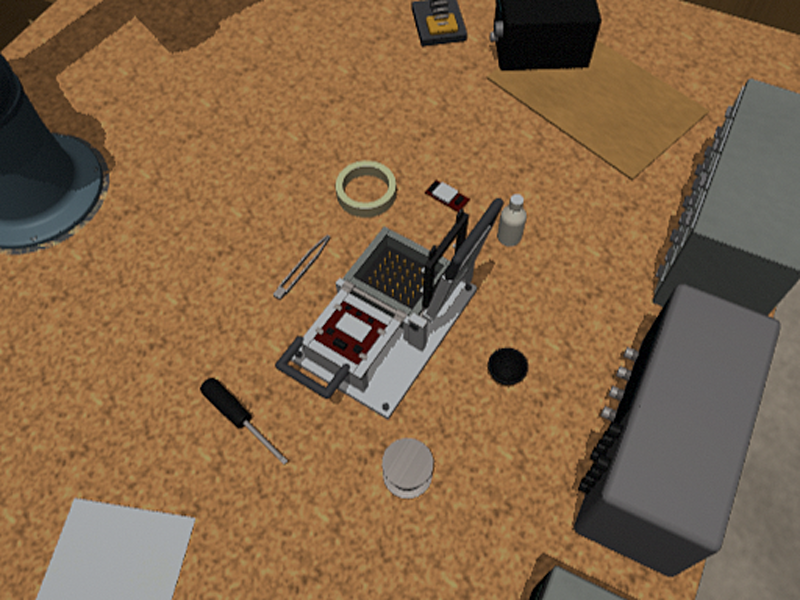

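View pics/d0b.png

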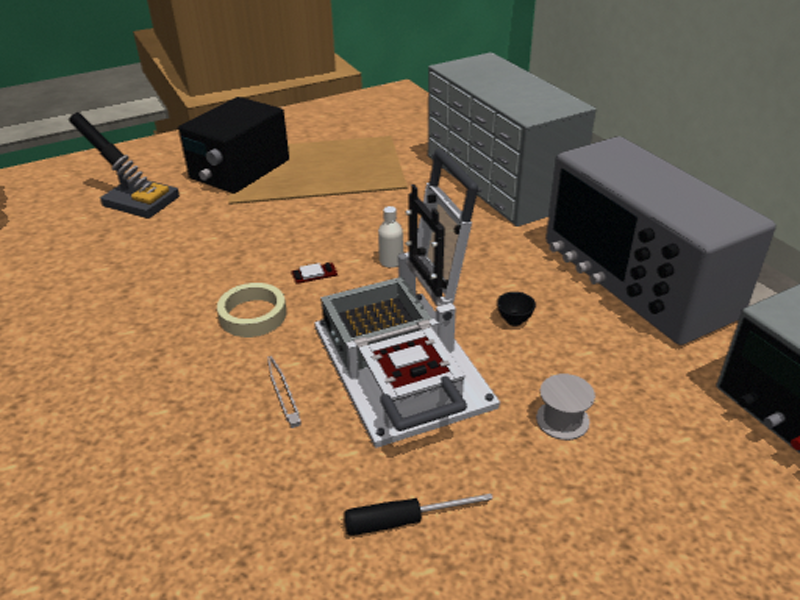

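The jig is near the centre of both pictures: in the scene view the carrier bar is at about (312,372) and the cover bar at (497,205); in the side view they are at (425,410) and (455,172). I'll enlarge both.

```bash
python3 - <<'E'
import cv2
for f,(x,y,w,h) in {'s0':(170,120,160,150),'d0':(195,95,135,190)}.items():
    i=cv2.imread(f'pics/{f}.png')[y:y+h,x:x+w]
    k=5 if f=='s0' else 4
    if f=='d0': i=i[:150]; k=4
    i=i[:120] if k*i.shape[0]>600 and False else i
    k=4; o=cv2.resize(i,None,fx=k,fy=k,interpolation=cv2.INTER_CUBIC)
    for g in range(0,i.shape[1],20): cv2.putText(o,str(x+g),(g*k,8),0,.3,(255,255,0)); cv2.line(o,(g*k,0),(g*k,o.shape[0]),(255,255,0),1) if g%20==0 else 0
    for g in range(0,i.shape[0],20): cv2.putText(o,str(y+g),(0,g*k+8),0,.3,(255,255,0)); cv2.line(o,(0,g*k),(o.shape[1],g*k),(255,255,0),1)
    cv2.imwrite(f'pics/{f}c.png',o)
E
```

```text
(no output)
```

View pics/s0c.png

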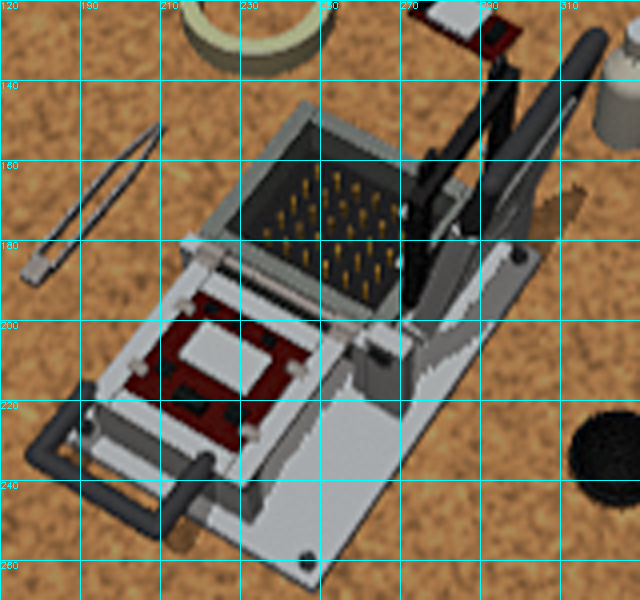

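View pics/d0c.png

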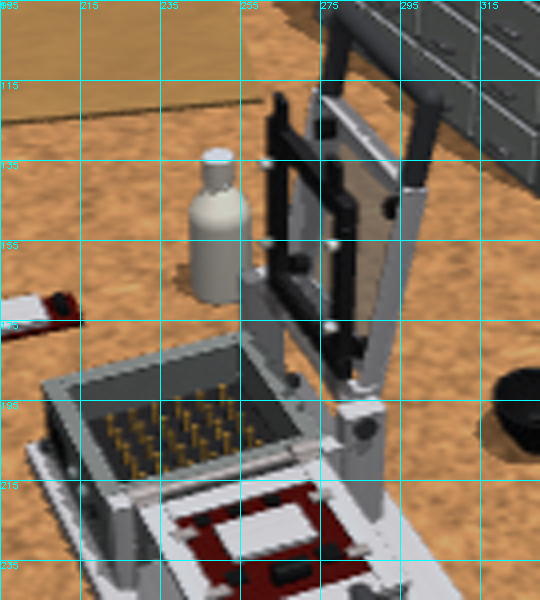

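Scene crop: carrier bar ends at full-image (179.5,233.7) and (208.7,251.3), cover bar far end (318.7,129.5), housing corner (247.5,145.7). Side view: carrier bar ends (251.5,268.8) and (294.4,259.2), cover bar ends (281,100) and (302.5,120.7).

```bash
cat >> h.py <<'E'
def J(p,X):
    X=np.array(X,float).reshape(-1,3);c,s=np.cos(p[2]),np.sin(p[2]); return np.c_[p[0]+c*X[:,0]-s*X[:,1],p[1]+s*X[:,0]+c*X[:,1],X[:,2]]
def cbar(a,y=0): return [66-156*np.cos(a)+10*np.sin(a),y,74+156*np.sin(a)+10*np.cos(a)]
def kbar(a,x=-12): return [x,-56-138*np.cos(a),60+138*np.sin(a)]
E
python3 - <<'E'
from h import *
from scipy.optimize import least_squares
A=tri([('s0',(179.5,233.7)),('d0',(251.5,268.8))]);B=tri([('s0',(208.7,251.3)),('d0',(294.4,259.2))])
C=tri([('s0',(318.7,129.5)),('d0',(281,100))]);D=tri([('s0',(288.7,174)),('d0',(302.5,120.7))])
H=tri([('s0',(247.5,145.7)),('d0',(206.2,191.2))])
for n,v in zip('ABCDH',(A,B,C,D,H)): print(n,v.round(1))
print(np.linalg.norm(A-B),np.linalg.norm(C-D))
y0=np.arctan2(B[1]-A[1],B[0]-A[0])
obs=[(kbar(0,-43),'s0',(179.5,233.7)),(kbar(0,-43),'d0',(251.5,268.8)),(kbar(0,19),'s0',(208.7,251.3)),(kbar(0,19),'d0',(294.4,259.2)),
(cbar(1.75,40),'s0',(318.7,129.5)),(cbar(1.75,40),'d0',(281,100)),(cbar(1.75,-40),'d0',(302.5,120.7)),
((-56,50,57),'s0',(247.5,145.7)),((-56,50,57),'d0',(206.2,191.2))]
f=lambda p:np.concatenate([proj(g,J(p,X))[0]-uv for X,g,uv in obs])
r=least_squares(f,[A[0],A[1]+100,y0],loss='soft_l1');p=r.x
print(p,np.degrees(p[2]));print(f(p).reshape(-1,2).round(1))
np.save('jig.npy',p)
for n,X in dict(kb=kbar(0),kb90=kbar(np.pi/2),kbpi=kbar(np.pi),cb=cbar(1.75),cb0=cbar(0),cb55=cbar(.96)).items(): 
    w=J(p,X)[0];print(n,w.round(1),np.hypot(*w[:2]).round(0))
for n,uv in dict(tape=(366,188),flux=(511,235),mod=(447,195),spool=(408,480),pot=(508,368),tw=(303,267)).items(): print(n,atz('s0',np.array(uv)*.64,8).round(0))
E
```

```text
A [509.  -99.6  57.5]
B [ 579.5 -110.6   57.3]
C [687.2 118.6 219.6]
D [674.8  17.  224. ]
H [532.2 142.9  47.4]
71.41392708342265 102.54810998950254
[ 5.80090010e+02  8.36404655e+01 -1.11204751e-01] -6.371562888057391
[[ 1.4 -0.1]
 [ 7.9  1.4]
 [-1.3 -1.3]
 [-0.2 -0. ]
 [-0.9  0.9]
 [ 1.9 -1.8]
 [ 0.  -2.9]
 [-1.8 -2.4]
 [-0.2 -2.2]]
kb [ 546.6 -107.8   60. ] 557.0
kb90 [561.9  29.3 198. ] 563.0
kbpi [577.3 166.5  60. ] 601.0
cb [683.1  72.1 225.7] 687.0
cb0 [490.6  93.6  84. ] 499.0
cb55 [564.9  85.3 207.5] 571.0
tape [459. 217.   8.]
flux [685. 233.   8.]
mod [573. 258.   8.]
spool [ 708. -150.    8.]
pot [760.  38.   8.]
tw [445.  55.   8.]
```

```bash
python3 - <<'E'
from h import *
from scipy.optimize import least_squares
for hk,hc,hx,hy in((35,44,56,50),(38,47,56,50),(35,44,50,56)):
    obs=[(kbar(0,-12-hk),'s0',(179.5,233.7)),(kbar(0,-12-hk),'d0',(251.5,268.8)),(kbar(0,-12+hk),'s0',(208.7,251.3)),(kbar(0,-12+hk),'d0',(294.4,259.2)),
    (cbar(1.75,hc),'s0',(318.7,129.5)),(cbar(1.75,hc),'d0',(281,100)),(cbar(1.75,-hc),'d0',(302.5,120.7)),
    ((-hx,hy,57),'s0',(247.5,145.7)),((-hx,hy,57),'d0',(206.2,191.2))]
    f=lambda p:np.concatenate([proj(g,J(p,X))[0]-uv for X,g,uv in obs])
    r=least_squares(f,[580,83,-.1],loss='soft_l1');p=r.x
    print(r.cost,p,np.degrees(p[2]));print(f(p).reshape(-1,2).round(1).tolist()); print(J(p,kbar(0)),J(p,cbar(1.75)))
    if hk==35 and hx==56: np.save('jig.npy',p)
p=np.load('jig.npy')
# overlay
for g in('s0','d0'):
    i=cv2.imread(f'pics/{g}.png');i=cv2.resize(i,None,fx=4,fy=4,interpolation=cv2.INTER_CUBIC)
    def L(*X,c=(0,255,0)):
        q=(proj(g,J(p,X))*4+2).astype(int);cv2.polylines(i,[q.reshape(-1,1,2)],False,c,1)
    L((-56,-50,57),(56,-50,57),(56,50,57),(-56,50,57),(-56,-50,57)); L(kbar(0,-47),kbar(0,23),c=(0,0,255));L(cbar(1.75,-44),cbar(1.75,44),c=(0,0,255))
    L((66,-50,74),(66,50,74),c=(255,255,0)); L((-60,-56,60),(60,-56,60),c=(255,255,0))
    o=i[440:1040,680:1320] if g=='s0' else i[360:1160,780:1320]
    cv2.imwrite(f'pics/o{g}.png',o)
a=cv2.imread('pics/os0.png');b=cv2.imread('pics/od0.png');b=cv2.resize(b,None,fx=.75,fy=.75)
a=cv2.resize(a[:,:],None,fx=.6,fy=.6); c=np.zeros((600,800,3),np.uint8);c[:a.shape[0],:a.shape[1]]=a;c[:b.shape[0],390:390+b.shape[1]]=b[:,:410];cv2.imwrite('pics/o.png',c)
E
```

```text
14.914471695651146 [ 5.79584323e+02  8.36406639e+01 -1.21344735e-01] -6.9525411738561695
[[-1.2, -1.9], [4.1, 2.5], [-0.7, -0.8], [0.7, -0.2], [-0.1, -0.2], [1.3, -2.4], [0.9, -1.4], [-1.7, -2.6], [-0.3, -2.3]]
[[ 544.18941245 -107.48024099   60.        ]] [[682.4684313   71.09458011 225.71934716]]
16.50169179267975 [ 5.79082247e+02  8.34499414e+01 -1.30931707e-01] -7.501834219808487
[[-3.3, -3.4], [1.0, 3.3], [-0.6, -0.4], [1.2, -0.1], [0.4, -0.9], [0.9, -2.8], [1.5, -0.2], [-1.6, -2.7], [-0.3, -2.4]]
[[ 541.8567202  -107.32285584   60.        ]] [[681.8413501   69.91810211 225.71934716]]
17.27637549508902 [ 5.77482021e+02  8.25150548e+01 -1.09579361e-01] -6.278434924848006
[[-1.7, -1.0], [4.8, 3.2], [-0.9, -0.3], [1.1, 0.2], [-1.4, -0.8], [0.1, -2.1], [0.1, -1.2], [0.7, -3.2], [0.8, -3.9]]
[[ 544.33811721 -109.00904717   60.        ]] [[680.50661459  71.18028133 225.71934716]]
```

View pics/o.png

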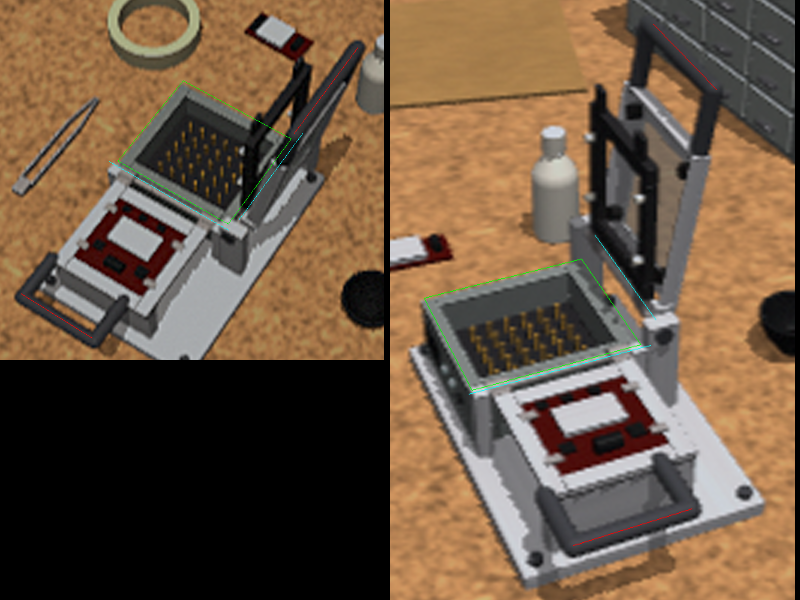

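The overlay fits: the red bar lines lie on both bars and the housing outline is on the rim. The jig is at (579.6, 83.6) with yaw -6.95°. The carrier bar is at (544,-107,60) and the cover bar at (682,71,226), with measured heights of 57 and about 222. I'll move to above the carrier bar.

Emit:
{"op": "arm_command", "data": {
  "plan": [
    [0,0.027,-0.05,0,1.4],
    [-0.35,0.027,-0.05,0,1.4],
    [-0.35,0.027,-0.05,0,1.4],
    [-0.35,0.027,-0.05,0,1.4],
    [-0.35,0.027,-0.05,0,1.4],
    [-0.35,0.027,-0.05,0,1.4],
    [-0.35,0.027,-0.05,0,1.5],
    [-0.35,0.027,-0.05,0,1.5]
  ],
  "squeeze": 40
}}

```text
t: 1.1
ee_pos: [397.6, 144.0, 231.1]
tcp_rot: [0.06, 0.998, 0.0, -0.0]
force: [0.9, 0.5, 0.4]
width: 27.7
grip_force: 0.0
```

Emit:
{"op": "arm_command", "data": {
  "plan": [
    [-0.35,0.027,-0.05,-0.01,0],
    [-0.35,0.027,-0.05,-0.01,0],
    [-0.35,0.027,-0.05,-0.01,0],
    [-0.35,0.027,-0.05,-0.01,0],
    [-0.35,0.027,-0.05,-0.02,0],
    [-0.35,0.012,-0.003,-0.03,0],
    [-0.35,0,0,-0.01,0],
    [-0.35,0,0,0,0]
  ]
}}

```text
t: 2.1
ee_pos: [542.8, -106.4, 130.6]
tcp_rot: [0.061, 0.998, 0.0, -0.002]
force: [0.4, 0.2, 0.3]
width: 27.7
grip_force: 0.0
```

```bash
python3 - <<'E'
from h import *
snap('wrist','w1');snap('side','d1')
p=np.load('jig.npy');s=ctrl.state();print(s['ee_pos'],s['t'])
o=[]
for g in('w1','d1'):
    i=cv2.imread(f'pics/{g}.png');
    def L(*X,c=(0,0,255)):
        q=(proj(g,J(p,X))*8).astype(int);cv2.polylines(i,[q.reshape(-1,1,2)],False,c,1,cv2.LINE_AA,3)
    L(kbar(0,-47),kbar(0,23));L((-56,-50,57),(56,-50,57),(56,50,57),(-56,50,57),(-56,-50,57),c=(0,255,0));o.append(i)
o[1]=o[1][60:320,180:380]; o[1]=cv2.resize(o[1],(288,384))
cv2.imwrite('pics/v1.png',np.hstack(o))
E
```

```text
[ 544.11547297 -106.56539861  132.28295149] 2.2
```

View pics/v1.png

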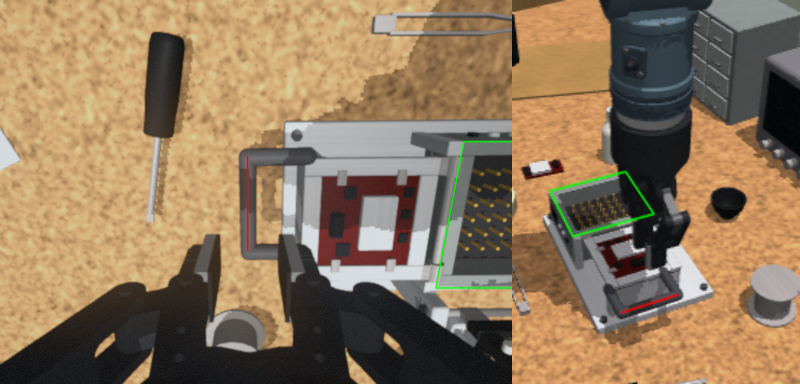

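The wrist view shows the carrier bar at column 249, midway between the fingers (215 and 290), with the predicted line on it. I'll go down and grip.

Emit:
{"op": "arm_command", "data": {
  "plan": [
    [-0.35,0,0,-0.03,0],
    [-0.35,0,0,-0.03,0],
    [-0.35,0,0,-0.02,0],
    [-0.35,0,0,-0.01,0],
    [-0.35,0,0,0,0],
    [-1,0,0,0,0],
    [-1,0,0,0,0],
    [-1,0,0,0,0]
  ]
}}

```text
t: 3.2
ee_pos: [545.3, -107.5, 42.6]
tcp_rot: [0.061, 0.998, -0.0, 0.001]
force: [-0.8, 0.5, 5.8]
width: 10.3
grip_force: 39.1
```

```bash
python3 - <<'E'
from h import *
p=np.load('jig.npy')
a=np.r_[0,np.linspace(0,np.pi,33)[1:]]
w=np.array([J(p,kbar(t))[0] for t in a]);print(np.diff(w,axis=0).round(1).tolist());print(w[-1])
# 1.75->0
b=np.linspace(1.75,0,25);w=np.array([J(p,cbar(t))[0] for t in b]);print(np.diff(w,axis=0).round(1).tolist())
E
```

```text
[[0.1, 0.7, 13.5], [0.2, 2.0, 13.4], [0.4, 3.3, 13.1], [0.6, 4.5, 12.8], [0.7, 5.7, 12.2], [0.8, 6.9, 11.6], [1.0, 8.0, 10.9], [1.1, 9.0, 10.0], [1.2, 10.0, 9.1], [1.3, 10.8, 8.1], [1.4, 11.5, 7.0], [1.5, 12.2, 5.8], [1.5, 12.7, 4.6], [1.6, 13.0, 3.3], [1.6, 13.3, 2.0], [1.6, 13.4, 0.7], [1.6, 13.4, -0.7], [1.6, 13.3, -2.0], [1.6, 13.0, -3.3], [1.5, 12.7, -4.6], [1.5, 12.2, -5.8], [1.4, 11.5, -7.0], [1.3, 10.8, -8.1], [1.2, 10.0, -9.1], [1.1, 9.0, -10.0], [1.0, 8.0, -10.9], [0.8, 6.9, -11.6], [0.7, 5.7, -12.2], [0.6, 4.5, -12.8], [0.4, 3.3, -13.1], [0.2, 2.0, -13.4], [0.1, 0.7, -13.5]]
[577.59842945 166.49026396  60.        ]
[[-11.1, 1.4, 2.3], [-11.2, 1.4, 1.5], [-11.3, 1.4, 0.7], [-11.3, 1.4, -0.1], [-11.3, 1.4, -1.0], [-11.2, 1.4, -1.8], [-11.0, 1.3, -2.6], [-10.8, 1.3, -3.4], [-10.5, 1.3, -4.2], [-10.2, 1.2, -5.0], [-9.8, 1.2, -5.7], [-9.4, 1.1, -6.4], [-8.9, 1.1, -7.1], [-8.3, 1.0, -7.7], [-7.8, 0.9, -8.3], [-7.1, 0.9, -8.8], [-6.5, 0.8, -9.3], [-5.8, 0.7, -9.8], [-5.1, 0.6, -10.2], [-4.3, 0.5, -10.5], [-3.6, 0.4, -10.8], [-2.8, 0.3, -11.1], [-2.0, 0.2, -11.2], [-1.1, 0.1, -11.3]]
```

Emit:
{"op": "arm_command", "data": {
  "plan": [
    [-1,0,0.001,0.0135,0],
    [-1,0,0.002,0.0134,0],
    [-1,0,0.0033,0.0131,0],
    [-1,0.001,0.0045,0.0128,0],
    [-1,0.001,0.0057,0.0122,0],
    [-1,0.001,0.0069,0.0116,0],
    [-1,0.001,0.008,0.0109,0],
    [-1,0.001,0.009,0.01,0]
  ]
}}

```text
t: 4.2
ee_pos: [549.4, -70.1, 141.4]
tcp_rot: [0.062, 0.998, -0.004, 0.001]
force: [-0.8, -10.2, 6.6]
width: 10.3
grip_force: 39.1
```

```bash
python3 - <<'E'
from h import *
snap('side','d2');s=ctrl.state();print(s['ee_pos'],s['t'],s['force'],s['grip_force'],s['width'])
p=np.load('jig.npy');print(J(p,kbar(np.pi/4))-[0,0,19])
E
```

```text
[549.57755002 -69.04717342 142.61769308] 4.25 [-2.67804843 -9.0100954   7.83610361] 39.28556263446808 10.438486728474084
[[549.08204972 -67.35818946 138.5807358 ]]
```

View pics/d2.png

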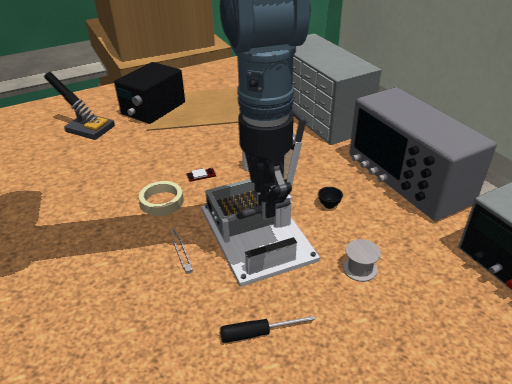

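The side view shows the carrier swinging up in the gripper and the rest standing bare at about (272,262). The force is about 10 N outward along the radius, so I'll bias the path up a little and continue.

Emit:
{"op": "arm_command", "data": {
  "plan": [
    [-1,0.001,0.009,0.011,0],
    [-1,0.001,0.0108,0.009,0],
    [-1,0.0015,0.0115,0.007,0],
    [-1,0.0015,0.0122,0.0058,0],
    [-1,0.0015,0.0127,0.0046,0],
    [-1,0.0015,0.013,0.0033,0],
    [-1,0.0015,0.0133,0.002,0],
    [-1,0.0015,0.0134,0.0007,0]
  ]
}}

```text
t: 5.25
ee_pos: [560.6, 29.5, 183.6]
tcp_rot: [0.061, 0.998, -0.0, 0.001]
force: [0.2, -1.8, 4.9]
width: 10.3
grip_force: 42.1
```

Emit:
{"op": "arm_command", "data": {
  "plan": [
    [-1,0.0015,0.0134,-0.0007,0],
    [-1,0.0015,0.0133,-0.002,0],
    [-1,0.0015,0.013,-0.0033,0],
    [-1,0.0015,0.0127,-0.0046,0],
    [-1,0.0015,0.0122,-0.0058,0],
    [-1,0.0015,0.0115,-0.007,0],
    [-1,0.0015,0.0108,-0.0081,0],
    [-1,0.001,0.01,-0.0091,0]
  ]
}}

```text
t: 6.25
ee_pos: [571.3, 126.5, 140.6]
tcp_rot: [0.061, 0.998, -0.0, -0.001]
force: [0.3, -2.6, 2.7]
width: 10.0
grip_force: 44.6
```

Emit:
{"op": "arm_command", "data": {
  "plan": [
    [-1,0.001,0.009,-0.01,0],
    [-1,0.001,0.008,-0.0109,0],
    [-1,0.001,0.0069,-0.0116,0],
    [-1,0.0005,0.0057,-0.0122,0],
    [-1,0.0005,0.0045,-0.0128,0],
    [-1,0.0005,0.0033,-0.0131,0],
    [-1,0,0.002,-0.0134,0],
    [-1,0,0.0007,-0.0135,0]
  ]
}}

```text
t: 7.25
ee_pos: [576.0, 166.6, 43.2]
tcp_rot: [0.061, 0.998, 0.001, -0.0]
force: [-3.0, 1.6, 2.3]
width: 10.3
grip_force: 47.2
```

Emit:
{"op": "arm_command", "data": {
  "plan": [
    [-1,0,0,-0.0015,0],
    [-1,0,0,0,0],
    [-1,0,0,0,0],
    [-1,0,0,0,0],
    [-0.35,0,0,0,0],
    [-0.35,0,0,0,0],
    [-0.35,0,0,0.02,0],
    [-0.35,0,0,0.04,0]
  ]
}}

```text
t: 8.25
ee_pos: [575.3, 165.1, 101.9]
tcp_rot: [0.061, 0.998, -0.001, -0.001]
force: [0.7, -0.2, -0.0]
width: 27.5
grip_force: 0.0
```

```bash
python3 - <<'E'
from h import *
i=snap('side','d3');snap('wrist','w3');s=ctrl.state();print(s['ee_pos'],s['t'],s['force'],s['qpos'])
a=cv2.imread('pics/d3.png')[60:320,150:360];b=cv2.imread('pics/w3.png')
cv2.imwrite('pics/v3.png',np.hstack([cv2.resize(a,(288,384)),b]))
E
```

```text
[580.47999397 166.06915593 107.75206534] 8.35 [ 1.29426734  0.34606839 -0.20158729] [ 1.74040951e-01  4.86806024e-01 -7.61648125e-02  9.98205194e-01
 -8.29347507e-04  2.96556668e-01]
```

View pics/v3.png

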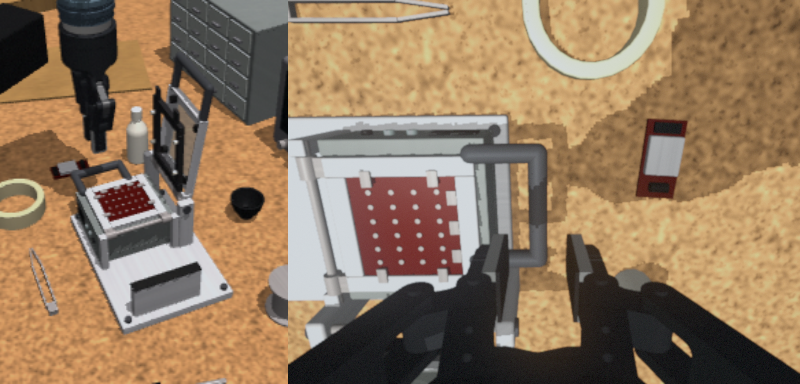

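The carrier lies flat on the bed with the solder side (joints and red board) up, and its bar is at the left of the housing. Next is the move above the cover bar.

Emit:
{"op": "arm_command", "data": {
  "plan": [
    [-0.35,0,0,0.05,10],
    [-0.35,0,0,0.05,10],
    [-0.35,0,0,0.045,10],
    [-0.35,0.02,-0.02,0.01,10],
    [-0.35,0.03,-0.03,0,10],
    [-0.35,0.03,-0.03,0,10],
    [-0.35,0.025,-0.015,0,10],
    [-0.35,0,0,0,10]
  ]
}}

```text
t: 9.35
ee_pos: [683.2, 68.5, 256.2]
tcp_rot: [-0.596, 0.803, -0.0, -0.0]
force: [0.1, 0.8, -0.5]
width: 28.0
grip_force: 0.0
```

Emit:
{"op": "arm_command", "data": {
  "plan": [
    [-0.35,0,0,0,10],
    [-0.35,0,0,0,0],
    [-0.35,0,0,0,0],
    [-0.35,0,0,0,0],
    [-0.35,0,0,0,0],
    [-0.35,0,0,0,0],
    [-0.35,0,0,0,0],
    [-0.35,0,0,0,0]
  ]
}}

```text
t: 10.35
ee_pos: [681.3, 71.1, 257.6]
tcp_rot: [-0.663, 0.749, 0.0, -0.0]
force: [-0.8, 0.3, 0.0]
width: 28.2
grip_force: 0.0
```

```bash
python3 - <<'E'
from h import *
snap('side','d4');snap('wrist','w4');s=ctrl.state();print(s['ee_pos'],s['t'],s['force'],s['tcp_rot'],s['qpos'])
p=np.load('jig.npy');o=[]
for g in('d4','w4'):
    i=cv2.imread(f'pics/{g}.png')
    q=(proj(g,J(p,[cbar(1.75,-44),cbar(1.75,44)]))*8).astype(int);cv2.polylines(i,[q.reshape(-1,1,2)],False,(0,0,255),1,cv2.LINE_AA,3);o.append(i)
o[0]=cv2.resize(o[0][60:210,230:342],(288,384))
cv2.imwrite('pics/v4.png',np.hstack(o))
E
```

```text
[681.32798003  70.9925923  257.61122817] 10.45 [ 0.33641409 -0.07063268  0.11553658] [-6.62716941e-01  7.48869985e-01  3.22598513e-05 -3.61924532e-05] [ 1.12835358e-02  6.32805790e-01  5.61519847e-01  1.49960734e+00
  1.44022977e-06 -1.43759850e+00]
```

View pics/v4.png

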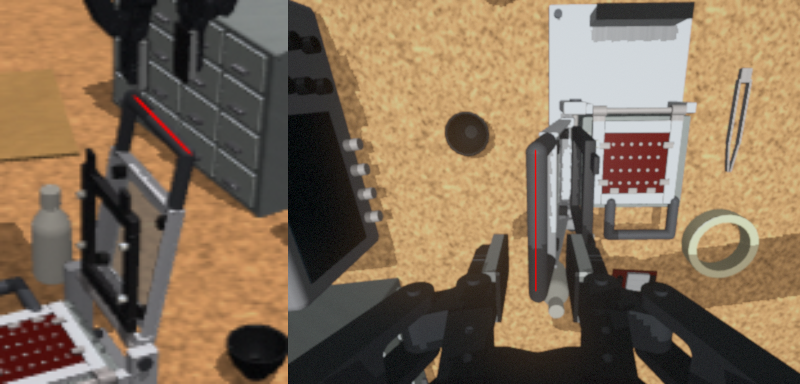

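The bar (column 537 in the combined picture) is midway between the fingers (495 and 578), and the predicted line lies on it. I'll go down and grip the cover bar.

Emit:
{"op": "arm_command", "data": {
  "plan": [
    [-0.35,0.001,0,-0.015,0],
    [-0.35,0,0,-0.015,0],
    [-0.35,0,0,-0.01,0],
    [-0.35,0,0,-0.008,0],
    [-0.35,0,0,0,0],
    [-1,0,0,0,0],
    [-1,0,0,0,0],
    [-1,0,0,0,0]
  ]
}}

```text
t: 11.45
ee_pos: [681.5, 71.1, 210.2]
tcp_rot: [-0.663, 0.749, 0.0, -0.0]
force: [-5.8, 0.4, 2.9]
width: 10.1
grip_force: 39.5
```

Emit:
{"op": "arm_command", "data": {
  "plan": [
    [-1,-0.011,0.0014,0.0023,0],
    [-1,-0.0112,0.0014,0.0015,0],
    [-1,-0.0113,0.0014,0.0007,0],
    [-1,-0.0113,0.0014,0,0],
    [-1,-0.0113,0.0014,-0.001,0],
    [-1,-0.0112,0.0014,-0.0018,0],
    [-1,-0.011,0.0013,-0.0026,0],
    [-1,-0.0108,0.0013,-0.0034,0]
  ]
}}

```text
t: 12.45
ee_pos: [595.6, 80.9, 207.2]
tcp_rot: [-0.663, 0.749, -0.003, 0.002]
force: [1.1, -2.7, 4.0]
width: 10.2
grip_force: 41.1
```

Emit:
{"op": "arm_command", "data": {
  "plan": [
    [-1,-0.0105,0.0013,-0.0042,0],
    [-1,-0.0102,0.0012,-0.005,0],
    [-1,-0.0098,0.0012,-0.0057,0],
    [-1,-0.0094,0.0011,-0.0064,0],
    [-1,-0.0089,0.0011,-0.0071,0],
    [-1,-0.0083,0.001,-0.0077,0],
    [-1,-0.0078,0.0009,-0.0083,0],
    [-1,-0.0071,0.0009,-0.0088,0]
  ]
}}

```text
t: 13.45
ee_pos: [521.8, 89.4, 152.3]
tcp_rot: [-0.662, 0.749, -0.002, -0.0]
force: [-0.5, -5.4, 0.5]
width: 10.1
grip_force: 43.5
```

Emit:
{"op": "arm_command", "data": {
  "plan": [
    [-1,-0.0065,0.0008,-0.0093,0],
    [-1,-0.0058,0.0007,-0.0098,0],
    [-1,-0.0051,0.0006,-0.0102,0],
    [-1,-0.0043,0.0005,-0.0105,0],
    [-1,-0.0036,0.0004,-0.0108,0],
    [-1,-0.0028,0.0003,-0.0111,0],
    [-1,-0.002,0.0002,-0.0112,0],
    [-1,-0.0011,0.0001,-0.0113,0]
  ]
}}

```text
t: 14.45
ee_pos: [489.4, 93.2, 67.4]
tcp_rot: [-0.663, 0.749, -0.001, -0.001]
force: [-2.9, -4.5, 0.6]
width: 10.8
grip_force: 46.1
```

Emit:
{"op": "arm_command", "data": {
  "plan": [
    [-1,0,0,-0.002,0],
    [-1,0,0,0,0],
    [-1,0,0,0,0],
    [-1,0,0,0,0],
    [-1,0,0,0,0],
    [-1,0,0,0,0],
    [-1,0,0,0,0],
    [-1,0,0,0,0]
  ]
}}

```text
t: 15.45
ee_pos: [489.2, 93.2, 65.6]
tcp_rot: [-0.663, 0.749, -0.0, -0.001]
force: [-1.6, -5.4, -1.1]
width: 10.5
grip_force: 46.2
```

```bash
python3 - <<'E'
from h import *
snap('side','d5');snap('scene','s5');s=ctrl.state();print(s['ee_pos'],s['t'],s['force'])
a=cv2.imread('pics/d5.png')[100:250,180:330];b=cv2.imread('pics/s5.png')[120:270,180:330]
cv2.imwrite('pics/v5.png',np.hstack([cv2.resize(a,(400,400)),cv2.resize(b,(400,400))]))
E
```

```text
[489.19506949  93.24172462  65.60745451] 15.55 [-1.99871363 -3.85486273 -0.21279136]
```

View pics/v5.png

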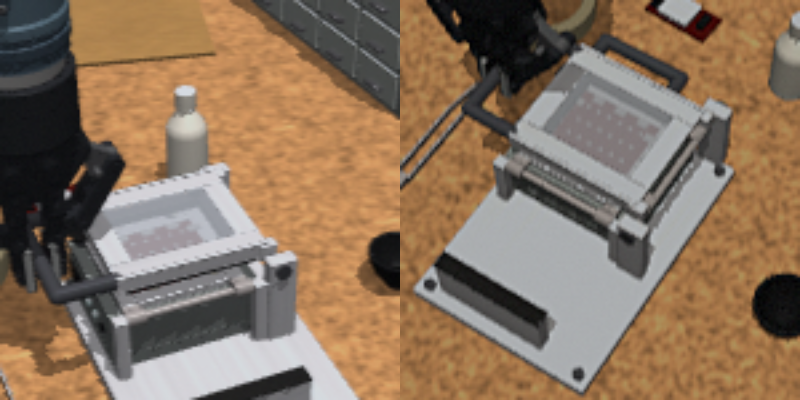

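Both lids look about shut, but there is no reaction force yet, so I'll press down gently until one appears.

Emit:
{"op": "arm_command", "data": {
  "plan": [
    [-1,0,0,-0.001,0],
    [-1,0,0,-0.001,0],
    [-1,0,0,-0.001,0],
    [-1,0,0,0,0],
    [-1,0,0,0,0],
    [-1,0,0,0,0],
    [-1,0,0,0,0],
    [-1,0,0,0,0]
  ]
}}

```text
t: 16.55
ee_pos: [489.1, 93.3, 63.0]
tcp_rot: [-0.663, 0.749, -0.0, -0.001]
force: [-3.5, -5.7, 2.1]
width: 10.5
grip_force: 46.5
```

Emit:
{"op": "arm_command", "data": {
  "plan": [
    [-1,0,0,-0.001,0],
    [-1,0,0,-0.001,0],
    [-1,0,0,-0.001,0],
    [-1,0,0,0,0],
    [-1,0,0,0,0],
    [-1,0,0,0,0],
    [-1,0,0,0,0],
    [-1,0,0,0,0]
  ]
}}

```text
t: 17.55
ee_pos: [489.2, 93.3, 62.6]
tcp_rot: [-0.663, 0.749, -0.001, -0.001]
force: [-11.3, -6.4, 25.0]
width: 10.5
grip_force: 48.7
```

It seats at z 62.6 with a 25 N reaction, so both lids are home. Now I'll raise the cover alone along the reversed arc.

Emit:
{"op": "arm_command", "data": {
  "plan": [
    [-1,0,0,0.003,0],
    [-1,0.0011,-0.0001,0.0113,0],
    [-1,0.002,-0.0002,0.0112,0],
    [-1,0.0028,-0.0003,0.0111,0],
    [-1,0.0036,-0.0004,0.0108,0],
    [-1,0.0043,-0.0005,0.0105,0],
    [-1,0.0051,-0.0006,0.0102,0],
    [-1,0.0058,-0.0007,0.0098,0]
  ]
}}

```text
t: 18.55
ee_pos: [511.4, 90.8, 136.8]
tcp_rot: [-0.663, 0.749, 0.002, -0.003]
force: [-5.7, -4.4, -1.1]
width: 10.1
grip_force: 43.9
```

Emit:
{"op": "arm_command", "data": {
  "plan": [
    [-1,0.0065,-0.0008,0.0093,0],
    [-1,0.0071,-0.0009,0.0088,0],
    [-1,0.0078,-0.0009,0.0083,0],
    [-1,0.0083,-0.001,0.0077,0],
    [-1,0.0089,-0.0011,0.0071,0],
    [-1,0.0094,-0.0011,0.0064,0],
    [-1,0,0,0,0],
    [-1,0,0,0,0]
  ]
}}

```text
t: 19.55
ee_pos: [560.0, 85.4, 187.6]
tcp_rot: [-0.663, 0.749, 0.001, -0.002]
force: [-12.1, -3.5, 16.3]
width: 10.8
grip_force: 44.7
```

Emit:
{"op": "arm_command", "data": {
  "plan": [
    [-1,0,0,0,0],
    [-1,0,0,0,0],
    [-1,0,0,0,0],
    [-1,0,0,0,0],
    [-1,0,0,0,0],
    [-1,0,0,0,0],
    [-1,0,0,0,0],
    [-1,0,0,0,0]
  ]
}}

```text
t: 20.55
ee_pos: [559.9, 85.4, 187.5]
tcp_rot: [-0.663, 0.749, 0.001, -0.002]
force: [-11.7, -4.2, 15.7]
width: 10.4
grip_force: 44.7
```

```bash
python3 - <<'E'
from h import *
snap('side','d6');snap('scene','s6');s=ctrl.state();print(s['ee_pos'],s['t'],s['force'],s['grip_force'],s['width'])
p=np.load('jig.npy');print(J(p,cbar(.95))-[0,0,19])
a=cv2.imread('pics/d6.png')[100:250,180:330];b=cv2.imread('pics/s6.png')[120:270,180:330]
cv2.imwrite('pics/v6.png',np.hstack([cv2.resize(a,(400,400)),cv2.resize(b,(400,400))]))
E
```

```text
[559.8824088   85.41625391 187.50875272] 20.65 [-13.05213359  -3.27102355  15.53363964] 44.660945534706116 10.59694792324766
[[563.09804191  85.65106446 187.70964964]]
```

View pics/v6.png

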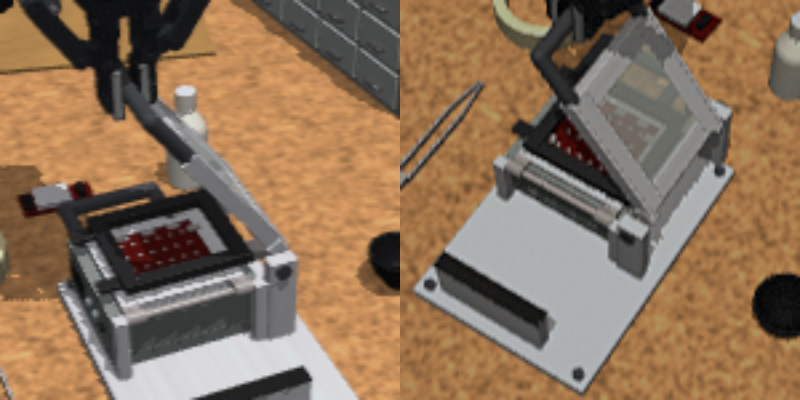

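The black frame lies flat over the board, the cover stands at about 55° held by its bar, and the arm is at rest. I'll hand it in.

```bash
python3 -c "
from bench import ctrl
print(ctrl.hand_in())"
```

```text
the job is handed in; nothing more can be done
None
```

I handed the job in at about 20.7 s: carrier turned over, solder side up on the bed; hold-down frame home over the board; cover held by its bar at about 55°; no verdict came back.

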